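Check the sample jar caps and shelve the jars

TASK

The three sample jars in the wooden rack are to go on the low white shelf, but not all of their screw caps are done up, and only a twist will tell which. Screw every loose cap clockwise, fully home, while its jar still stands in the rack, then stand all three jars upright on the shelf board, setting them down without dropping them and with their caps still tight. Do not disturb the egg cup, the egg carton or the glove box.

Things in the scene. Friction and masses are not known exactly. Their poses are not given: they have to be found in the camera images.
- jar_a: One of three identical white plastic jars: body 50 x 50 mm, 58 mm high; neck 36 mm across up to 72 mm; round black ribbed screw cap 46 mm across from 72 to 100 mm above the underside (a 2 mm ridge across its top). 0.12 to 0.25 kg. Starts in a rack pocket, sides parallel to the rack's. Origin: centre of its underside; z up. Can be lifted by its cap.
- cap_a (a joint): Turn of jar_a's cap, rad, growing clockwise from above (tightening), counted from an arbitrary mark: its value at the stop differs from jar to jar, so the number alone does not tell whether the cap is tight. A loose cap is 0.6 to 1.4 rad short of its stop and turns with a drag of 0.12 N m; at the stop it turns no further. It stays as left; backs off if turned back.
- jar_b: One of three identical white plastic jars: body 50 x 50 mm, 58 mm high; neck 36 mm across up to 72 mm; round black ribbed screw cap 46 mm across from 72 to 100 mm above the underside (a 2 mm ridge across its top). 0.12 to 0.25 kg. Starts in a rack pocket, sides parallel to the rack's. Origin: centre of its underside; z up. Can be lifted by its cap.
- cap_b (a joint): Turn of jar_b's cap, rad, growing clockwise from above (tightening), counted from an arbitrary mark: its value at the stop differs from jar to jar, so the number alone does not tell whether the cap is tight. A loose cap is 0.6 to 1.4 rad short of its stop and turns with a drag of 0.12 N m; at the stop it turns no further. It stays as left; backs off if turned back.
- jar_c: One of three identical white plastic jars: body 50 x 50 mm, 58 mm high; neck 36 mm across up to 72 mm; round black ribbed screw cap 46 mm across from 72 to 100 mm above the underside (a 2 mm ridge across its top). 0.12 to 0.25 kg. Starts in a rack pocket, sides parallel to the rack's. Origin: centre of its underside; z up. Can be lifted by its cap.
- cap_c (a joint): Turn of jar_c's cap, rad, growing clockwise from above (tightening), counted from an arbitrary mark: its value at the stop differs from jar to jar, so the number alone does not tell whether the cap is tight. A loose cap is 0.6 to 1.4 rad short of its stop and turns with a drag of 0.12 N m; at the stop it turns no further. It stays as left; backs off if turned back.
- rack: Fixed wooden block, 290 x 84 x 45 mm, with three square pockets 53 mm wide, 30 mm deep (floors 15 mm above its underside); they keep the jars from turning but for a play of about 0.06 rad. Pocket centres on its x axis at -90, 0, +90 mm. Origin: centre of its underside, on the bench; z up. Stands on either side of the bench, a little askew.
- shelf: Fixed low shelf standing on the bench, across from the rack: white board 300 (its x) by 110 mm (its y), top face 60 mm above the bench, steel edging all round 5 mm thick and 8 mm above the board; inner clear area 290 x 100 mm. Origin: centre of its underside, on the bench; z up.
- shelf_top (a point): Centre of the shelf board's top face (60 mm above the bench), axes as the shelf's: x along its length.
- egg_cup: Bystander: egg in a steel cup, 64 mm across, 77 mm high overall, standing between rack and shelf. Origin: centre of its underside.
- egg_carton: Bystander: closed grey pulp egg carton, 110 x 295 mm, 70 mm high, beside the work, near the end of the bench. Origin: centre of its underside.
- glove_box: Bystander: plain pale card glove box 120 x 230 mm, 88 mm high, beside the work, near the end of the bench. Origin: centre of its underside.
Mind the look-alikes: they are no part of the job. What is shaped like the jar_a but orange or red is not meant. Leave any pink look-alike of the jar_b alone.

How it is judged:
At the end, for the whole second after the job is handed in: All three jars stand at rest on the shelf board: centres within 135 mm of the board's centre along its length and 40 mm across it, undersides within 6 mm of the board's top, upright within 0.1 rad, every cap within 0.12 rad of its stop (x of jar_a in the frame of shelf_top between -0.135 and 0.135 m and y of jar_a in the frame of shelf_top between -0.04 and 0.04 m and z of jar_a in the frame of shelf_top between -0.006 and 0.006 m and angle between each of jar_a, jar_b, jar_c's own z axis and vertical below 0.1 rad and value of joint cap_a above 0.78 rad and linear speed of each of jar_a, jar_b, jar_c below 0.02 m/s and x of jar_b in the frame of shelf_top between -0.135 and 0.135 m and y of jar_b in the frame of shelf_top between -0.04 and 0.04 m and z of jar_b in the frame of shelf_top between -0.006 and 0.006 m and value of joint cap_b above 0.23 rad and x of jar_c in the frame of shelf_top between -0.135 and 0.135 m and y of jar_c in the frame of shelf_top between -0.04 and 0.04 m and z of jar_c in the frame of shelf_top between -0.006 and 0.006 m and value of joint cap_c above 0.48 rad); the robot touches nothing.
It fails at once if a jar is lifted 30 mm out of its pocket, or is anywhere that high, while its cap is more than 0.12 rad short of its stop ((z of jar_a in the frame of rack above 0.045 m and value of joint cap_a below 0.78 rad) or (z of jar_b in the frame of rack above 0.045 m and value of joint cap_b below 0.23 rad) or (z of jar_c in the frame of rack above 0.045 m and value of joint cap_c below 0.48 rad)).
It fails at once if a jar falls: it moves faster than 0.5 m/s with the fingers not touching it ((linear speed of jar_a above 0.5 m/s and contact force between the fingers and jar_a below 0.05 N) or (linear speed of jar_b above 0.5 m/s and contact force between the fingers and jar_b below 0.05 N) or (linear speed of jar_c above 0.5 m/s and contact force between the fingers and jar_c below 0.05 N)).
It fails at once if the egg cup, egg carton or glove box is moved more than 30 mm, or the egg cup tipped more than 0.5 rad (distance of any of egg_cup, egg_carton, glove_box from where it was at the start of the episode above 0.03 m or angle between egg_cup's own z axis and vertical above 0.5 rad).
It also fails if it takes over 72 s, if anything falls off the work surface, if the arm or the gripper's body presses on something with over 40 N, if the wrist force passes 120 N, or if a joint passes its speed limit or range.

ROBOT

A 7-joint arm with a two-finger parallel gripper is mounted at the origin on the work surface. World frame = base frame: x ahead of the robot, y to its left, z up, the work surface at z = 0. Lengths are in m, angles in rad, forces in N, time in s.
With the tool pointing down it reaches from about 0.4 to 0.85 m from the base axis. Payload 10.4 kg.
Tool frame: the origin (TCP) lies midway between the tips of the shut fingers; the grasp point (between the pads) lies 19 mm behind it (manip.tcp_to_grasp is the distance from the TCP to the grasp point, in m); x points along the fingers, y is the direction in which the jaws open and shut, and the axes are right-handed (so a half turn about x gives the same grasp; the last joint's range is limited). The gripper opens to 85 mm and grips with 20 to 120 N. Pads are 22 mm wide; open, the fingers measure 114 mm over their backs; the gripper's body (76 mm by 85 mm) begins 54 mm behind the grasp point. The pads swing forward as they close: fully open they stand 13 mm farther back than shut.
Start: joints at [-1.31, 0.332, -0.065, 1.46, 0.022, 1.35, -0.088], TCP at [0.175, 0.6, 0.231] pointing down, gripper open.
Joint ranges: [-2.6, 2.6], [-0.5, 2.12], [-1.47, 1.34], [0.16, 2.42], [-1.27, 4.41], [0.06, 2.06], [-2.6, 2.6]. Speed limits (rad/s): [2.22, 2.22, 2.79, 2.79, 3.14, 3.14, 3.14].

INTERFACE

Orientations are given as a unit quaternion [x, y, z, w].
In Python, from workcell import monitor, viewer, manip gives the robot as it stands. The module is installed in compiled form; this text tells all that it offers.
- The arm moves only by the tool send_rows, never from a script. Its arguments are lists of equal length, an entry for each row: "grip": the closure in counts, from 0 (fully open) to 255 (shut); "offset": the shift along the tool's x, y, z in mm, a list of three; "twist": the turn about the tool's x in degrees. In form: {"grip": [grip, ...], "offset": [[tx, ty, tz], ...], "twist": [twist, ...]}. A call has exactly 5 rows; each row is the pose to reach, as a shift and turn from the pose commanded when the call began, along the tool's axes at that moment; what a row does not reach only later rows make up. A row lasts 1/12 s, in which the tool goes at most 41.7 mm and 7.16 degrees, less where a joint would pass 70% of its speed; a pose out of reach is approached as far as the arm can. A call with a gripper value outside its range is refused whole. The fingers move at their own pace and stop on an object; "newtons" is the grip in N (left out, the last holds). Time passes only in rows, so rows that repeat a pose let the fingers close, or fill a call up. It gives the time, the measured TCP pose, the force and the opening at its end, in the units of the state.
- monitor.get_obs(): the state, without advancing time (a new reading comes with each control period).
- viewer.camera(name): name is "side" or "top"; returns (picture, depth): 400x640x3 uint8, blue, green, red; 400x640 float32, m along the optical axis (not along the pixel's ray), 0 where there is no reading.
- viewer.camera_model(name): a dict with "camera_matrix" (3x3 intrinsics, pixels), "R" (3x3) and "t" (3): a world point X has camera coordinates R X + t. Camera axes: x right, y down, z forward; pixel columns grow to the right and rows downward; lengths in m; the calibration is good to about 2 mm. A picture is of the moment at which its call begins. camera_model takes no time and is no camera call.
- manip.hand_in(): hands the job in, once; it reports no verdict.
Trained networks look in the newest picture that a camera, given by its name, has taken for a name from the list of things; names that differ only in an ending like _2 or _b are one class to them, and where a whole thing is asked for, a point or a joint stands for the part that bears it (a point fixed in the world has none). Each returns a list of dicts, best first, with "score" (0 to 1); they miss things now and then, are a little off and sometimes report something else, mostly with a low value. They report only what shows in the picture. A call takes as long as a camera call. They do not tell look-alikes from the thing itself.
- viewer.recognise(target, camera): "box" ([left, top, width, height] in pixels, round what is visible of it).
- viewer.regions_of(target, camera): "region" (400x640 bool, what is visible of it) and "box" ([left, top, width, height] in pixels, round what is visible of it).
- viewer.spot_point(target, camera): "position" ([column, row] in pixels: a listed point, or the origin of a listed thing).
The state is a dict: "clock": time; "joint_pos": joint angles; "joint_velocities": joint speeds; "tau": joint torques, N m; "position": TCP position; "ee_rot": TCP orientation; "ft_force": force on the tool from outside, world axes, zero at the start; "torque": the same for the moment, N m; "grip_width": opening from 0.0 (shut) to 1.0 (fully open).
Only numpy, scipy, OpenCV 4.12 (cv2) and the standard library are available. Lean on these libraries where they do the work, as an engineer would, in place of code of your own. Each camera call takes 0.05 s, during which the arm holds its last target.

## Working session

There is one attempt and no reset: what is moved stays moved. The work goes in short steps, Python scripts to look and compute and a tool call to move; the robot and the scene stay as the last step left them, time stands still between calls to the robot, and variables do not carry over. Pictures are saved under pics/ and viewed, and the job is handed in when it is done.

Besides the shell and the picture viewer there is one more tool, called after ">>>" as name(argument=value, ...) on one line, values as JSON. send_rows: Moves the arm, as the interface text tells. Its arguments: {"type":"object","properties":{"grip":{"type":"array","items":{"type":"number"}},"offset":{"type":"array","items":{"type":"array","items":{"type":"number"}}},"twist":{"type":"array","items":{"type":"number"}},"newtons":{"type":"number"}},"required":["grip","offset","twist"]}

```bash
mkdir -p pics; ls; python3 - <<'E'
from workcell import monitor, viewer, manip
import cv2, numpy as np
print(monitor.get_obs(), manip.tcp_to_grasp)
for n in("top","side"):
    p,d=viewer.camera(n); cv2.imwrite(f"pics/{n}0.png",p); np.save(f"pics/{n}0.npy",d)
    print(n,viewer.camera_model(n))
print(monitor.get_obs()["clock"])
E
```

```text
pics
{'clock': 0.0, 'joint_pos': array([-1.30958969,  0.3328518 , -0.06469831,  1.46092234,  0.02160678,
        1.34988245, -0.08849322]), 'joint_velocities': array([ 6.04330510e-04, -1.98692105e-04, -9.18281209e-04, -9.77335032e-05,
       -6.71834178e-04,  8.09447309e-04, -1.23591583e-03]), 'tau': array([-7.00691962e-04, -6.25449300e+01,  4.88092471e-02, -3.91617250e+01,
        1.62168016e-02,  9.84261394e-03, -3.56447185e-05]), 'position': array([0.17491392, 0.59964943, 0.23053751]), 'ee_rot': array([ 0.09951307,  0.70004445, -0.10047657,  0.69995669]), 'ft_force': array([-0.2976153 , -0.07625274,  0.34013382]), 'torque': array([-0.07299017, -0.02604782, -0.00419529]), 'grip_width': 1.0000489755057835} 0.0187
top {'camera_matrix': array([[381.04971765,   0.        , 317.67958245],
       [  0.        , 381.04971765, 203.02993908],
       [  0.        ,   0.        ,   1.        ]]), 'R': array([[ 0.01970342, -0.9994819 , -0.02544998],
       [-0.9894929 , -0.01584718, -0.14371035],
       [ 0.14323258,  0.02801416, -0.98929249]]), 't': array([0.01458115, 0.59421875, 1.1300116 ])}
side {'camera_matrix': array([[495.8325505 ,   0.        , 317.29977325],
       [  0.        , 495.8325505 , 211.65722583],
       [  0.        ,   0.        ,   1.        ]]), 'R': array([[ 0.91391033, -0.40591022,  0.0021901 ],
       [-0.24253993, -0.55039122, -0.79890167],
       [ 0.32548776,  0.72959331, -0.60145766]]), 't': array([-0.54602138,  0.21918217,  1.28509426])}
0.1
```

View pics/top0.png

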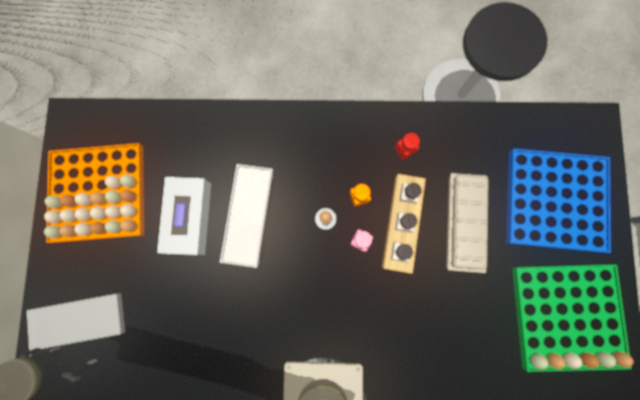

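View pics/side0.png

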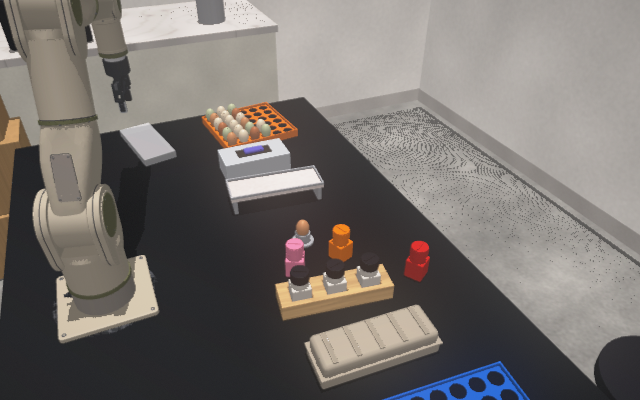

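```bash
cat > h.py <<'E'
from workcell import monitor, viewer, manip
import cv2, numpy as np
from scipy.spatial.transform import Rotation as Ro
def world(n,d):
    m=viewer.camera_model(n);K=m["camera_matrix"]
    v,u=np.mgrid[0:400,0:640]
    c=np.stack([(u-K[0,2])/K[0,0]*d,(v-K[1,2])/K[1,1]*d,d],-1)
    return (c-m["t"])@m["R"]
def st():
    o=monitor.get_obs()
    R=Ro.from_quat(o["ee_rot"]).as_matrix()
    print("t %.2f"%o["clock"],"pos",o["position"].round(4),"x",R[:,0].round(3),"y",R[:,1].round(3),"z",R[:,2].round(3))
    print("q",o["joint_pos"].round(3),"F",o["ft_force"].round(2),"M",o["torque"].round(3),"w",round(o["grip_width"],3))
    return o,R
E
python3 - <<'E'
from h import *
st()
out={}
for n in("top","side"):
    p,d=viewer.camera(n); W=world(n,d)
    for t in("jar_a","rack","shelf","egg_cup","egg_carton","glove_box"):
        rs=viewer.regions_of(t,n)
        for r in rs:
            m=r["region"]&(d>0)
            P=W[m]
            if len(P)<5: continue
            hi=np.percentile(P[:,2],95)
            T=P[P[:,2]>hi-.008]
            rect=cv2.minAreaRect((T[:,:2]*1000).astype(np.float32))
            print(n,t,round(r["score"],2),r["box"],"ztop",hi.round(3),"mean",T.mean(0).round(4),"rect",np.round(rect[0],1),np.round(rect[1],1),round(rect[2],1))
    try: print(n,[(round(s["score"],2),s["position"]) for s in viewer.spot_point("shelf_top",n)])
    except Exception as e: print(e)
E
```

```text
t 0.10 pos [0.1749 0.5997 0.2306] x [-0.    -0.001 -1.   ] y [ 0.28   0.96  -0.001] z [ 0.96 -0.28  0.  ]
q [-1.31   0.333 -0.065  1.461  0.022  1.35  -0.089] F [ 0.49 -0.2  -0.51] M [ 0.036 -0.017  0.027] w 0.998
top jar_a 0.82 [350.8, 184.5, 19.7, 21.7] ztop 0.103 mean [ 0.6199 -0.1035  0.0998] rect [ 619.7 -103.9] [44.4 42.1] 64.1
top jar_a 0.82 [350.8, 228.0, 20.8, 24.0] ztop 0.102 mean [ 0.481  -0.1081  0.0997] rect [ 481.6 -107.7] [43.8 43.3] 89.8
top jar_a 0.79 [390.5, 244.2, 20.7, 17.0] ztop 0.117 mean [ 0.4481 -0.2239  0.1147] rect [ 447.9 -223.1] [44.2 42.8] 22.0
top jar_a 0.65 [396.2, 211.2, 23.6, 18.3] ztop 0.118 mean [ 0.5368 -0.2381  0.1147] rect [ 536.7 -239. ] [43.6 42.9] 47.0
top jar_a 0.64 [400.1, 182.4, 17.9, 19.7] ztop 0.117 mean [ 0.6256 -0.2522  0.1144] rect [ 625.7 -252.2] [44.7 45.1] 35.1
top jar_a 0.61 [394.3, 132.7, 23.3, 27.0] ztop 0.102 mean [ 0.7764 -0.2501  0.0993] rect [ 776.4 -250.6] [45.3 43.5] 61.7
top rack 0.97 [381.1, 174.7, 45.6, 100.2] ztop 0.049 mean [ 0.5305 -0.2348  0.0468] rect [ 537.4 -238.7] [ 84.8 290.1] 81.2
top shelf 0.69 [220.7, 164.5, 
[... 1304 characters left out ...]
   0.0449] rect [ 537.5 -241.9] [ 90.3 290.6] 80.8
side shelf 0.94 [228.9, 164.7, 93.0, 47.3] ztop 0.068 mean [0.5466 0.2374 0.0638] rect [551.  237.3] [122.6 299.7] 83.4
side shelf 0.64 [216.9, 139.0, 73.2, 38.7] ztop 0.081 mean [0.5409 0.4286 0.0768] rect [545.6 433.5] [127.7 229.7] 88.8
side egg_cup 0.84 [291.2, 217.9, 22.0, 29.4] ztop 0.074 mean [ 0.5445 -0.0125  0.0732] rect [526.9 -56. ] [130.2  25.8] 66.8
side egg_carton 0.61 [306.1, 303.2, 133.8, 85.4] ztop 0.072 mean [ 0.5372 -0.4369  0.0686] rect [ 543.3 -434. ] [ 97.1 277.6] 86.7
side glove_box 0.67 [217.7, 136.9, 74.5, 44.1] ztop 0.081 mean [0.5406 0.4285 0.0768] rect [545.5 433.5] [127.7 229.4] 88.8
side [(0.97, [273.2, 182.0])]
```

```bash
cat >> h.py <<'E'
def plan(goal,yaw=None):
    """goal xyz world; yaw deg of tool y axis in world (mod 180)"""
    o,R=st()
    D=(np.array(goal)-o["position"])*1000
    cur=np.degrees(np.arctan2(R[1,1],R[0,1]))
    print("offset",(R.T@D).round(1),"len",np.linalg.norm(D).round(0),"yaw",cur.round(2))
    if yaw is not None:
        tw=-(yaw-cur); print("twist",((tw+90)%180-90).round(2))
E
python3 - <<'E'
from h import *
plan((0.45,0.2,0.23))
E
```

```text
t 0.90 pos [0.175  0.6    0.2313] x [ 0.  0. -1.] y [0.28 0.96 0.  ] z [ 0.96 -0.28  0.  ]
q [-1.31   0.332 -0.065  1.46   0.022  1.35  -0.089] F [-0.59  0.25 -0.21] M [-0.02  0.02  0.01] w 1.002
offset [   1.3 -307.   376. ] len 485.0 yaw 73.74
```

>>> send_rows(grip=[0,0,0,0,0], newtons=40, offset=[[0,-307,376],[0,-307,376],[0,-307,376],[0,-307,376],[0,-307,376]], twist=[0,0,0,0,0])

```text
clock: 1.32
position: [0.2938, 0.4266, 0.2315]
ee_rot: [0.1, 0.7, -0.1, 0.7]
ft_force: [1.1, 0.8, 0.1]
grip_width: 0.995
```

```bash
python3 - <<'E'
from h import *
plan((0.45,0.2,0.23))
E
```

```text
t 1.32 pos [0.2938 0.4266 0.2315] x [ 0.     0.001 -1.   ] y [0.28  0.96  0.001] z [ 0.96 -0.28 -0.  ]
q [-1.089  0.095  0.036  1.744 -0.004  1.301  0.234] F [1.12 0.77 0.14] M [ 0.03  -0.112 -0.043] w 0.995
offset [   1.4 -173.8  213.3] len 275.0 yaw 73.74
```

>>> send_rows(grip=[0,0,0,0,0], offset=[[0,-174,213],[0,-174,213],[0,-174,213],[0,-174,213],[0,-174,213]], twist=[0,0,0,0,0])

```text
clock: 1.73
position: [0.4118, 0.2548, 0.2317]
ee_rot: [0.1, 0.7, -0.1, 0.7]
ft_force: [-0.4, 0.9, -2.1]
grip_width: 1.0
```

```bash
python3 - <<'E'
from h import *
plan((0.4485,-0.226,0.19))
E
```

```text
t 1.73 pos [0.4118 0.2548 0.2317] x [ 0.001  0.001 -1.   ] y [0.28  0.96  0.001] z [ 0.96 -0.28  0.  ]
q [-0.869  0.012  0.224  1.832 -0.003  1.297  0.643] F [-0.42  0.88 -2.12] M [ 0.053 -0.05   0.028] w 1.0
offset [  41.3 -451.3  169.8] len 484.0 yaw 73.74
```

>>> send_rows(grip=[0,0,0,0,0], offset=[[10,-451,170],[10,-451,170],[10,-451,170],[10,-451,170],[10,-451,170]], twist=[0,0,0,0,0])

```text
clock: 2.15
position: [0.4267, 0.0469, 0.2271]
ee_rot: [0.1, 0.7, -0.1, 0.7]
ft_force: [1.1, 0.0, 0.8]
grip_width: 1.001
```

>>> send_rows(grip=[0,0,0,0,0], offset=[[10,-257,96],[10,-257,96],[10,-257,96],[10,-257,96],[10,-257,96]], twist=[0,0,0,0,0])

```text
clock: 2.57
position: [0.442, -0.1608, 0.2198]
ee_rot: [0.1, 0.699, -0.1, 0.701]
ft_force: [0.3, -0.1, -1.1]
grip_width: 1.002
```

```bash
python3 - <<'E'
from h import *
plan((0.4485,-0.226,0.15))
E
```

```text
t 2.57 pos [ 0.442  -0.1608  0.2198] x [ 0.002  0.001 -1.   ] y [0.28  0.96  0.001] z [ 0.96  -0.28   0.001]
q [-0.49  -0.048  0.734  1.902  0.033  1.274  1.521] F [ 0.26 -0.12 -1.08] M [ 0.032 -0.065  0.059] w 1.002
offset [ 69.8 -60.8  24.4] len 96.0 yaw 73.74
```

>>> send_rows(grip=[0,0,0,0,0], offset=[[10,-30,12],[40,-61,24],[70,-61,24],[70,-61,24],[70,-61,24]], twist=[0,0,0,0,0])

```text
clock: 2.98
position: [0.4473, -0.2238, 0.1487]
ee_rot: [0.1, 0.701, -0.1, 0.699]
ft_force: [-0.6, 1.1, 0.2]
grip_width: 1.002
```

```bash
python3 - <<'E'
from h import *
plan((0.4485,-0.226,0.079))
p,d=viewer.camera("side"); cv2.imwrite("pics/s1.png",p[150:350,200:480].repeat(2,0).repeat(2,1))
E
```

```text
t 2.98 pos [ 0.4473 -0.2238  0.1487] x [-0.003  0.    -1.   ] y [ 0.281  0.96  -0.001] z [ 0.96  -0.281 -0.003]
q [-0.39   0.146  0.831  1.924 -0.118  1.125  1.773] F [-0.56  1.08  0.15] M [0.005 0.021 0.008] w 1.002
offset [69.7 -1.7  2. ] len 70.0 yaw 73.69
```

View pics/s1.png

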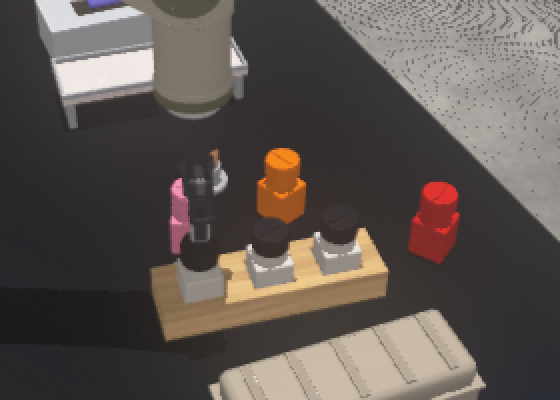

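>>> send_rows(grip=[0,0,0,0,0], offset=[[25,-2,1],[50,-2,1],[70,-2,1],[70,-2,1],[70,-2,1]], twist=[0,0,0,0,0])

```text
clock: 3.45
position: [0.4494, -0.2255, 0.0807]
ee_rot: [0.1, 0.7, -0.099, 0.7]
ft_force: [0.5, -0.4, 0.5]
grip_width: 0.996
```

>>> send_rows(grip=[255,255,255,255,255], offset=[[0,0,0],[0,0,0],[0,0,0],[0,0,0],[0,0,0]], twist=[0,0,0,0,0])

```text
clock: 3.87
position: [0.4495, -0.2262, 0.0807]
ee_rot: [0.1, 0.699, -0.1, 0.701]
ft_force: [-2.2, 1.6, 8.8]
grip_width: 0.523
```

```bash
python3 - <<'E'
from h import *
plan((0.4485,-0.226,0.079))
E
```

```text
t 3.87 pos [ 0.4495 -0.2262  0.0807] x [ 0.002  0.    -1.   ] y [0.28  0.96  0.001] z [ 0.96  -0.28   0.002]
q [-0.336  0.265  0.806  1.985 -0.23   0.981  1.868] F [-2.22  1.65  8.77] M [0.292 0.338 0.066] w 0.523
offset [ 1.7 -0.1 -1. ] len 2.0 yaw 73.75
```

>>> send_rows(grip=[255,255,255,255,255], offset=[[0,0,0],[0,0,0],[0,0,0],[0,0,0],[0,0,0]], twist=[3,6,9,12,12])

```text
clock: 4.28
position: [0.4499, -0.2265, 0.0805]
ee_rot: [0.173, 0.685, -0.173, 0.686]
ft_force: [1.5, -1.2, 7.0]
grip_width: 0.526
```

```bash
python3 - <<'E'
from h import *
plan((0.4485,-0.226,0.079))
E
```

```text
t 4.28 pos [ 0.4499 -0.2265  0.0805] x [ 0.002 -0.001 -1.   ] y [0.475 0.88  0.001] z [ 0.88  -0.475  0.003]
q [-0.369  0.275  0.845  1.986 -0.247  0.982  1.671] F [ 1.45 -1.15  7.04] M [-0.074 -0.186  0.161] w 0.526
offset [ 1.5 -0.3 -1.5] len 2.0 yaw 61.65
```

>>> send_rows(grip=[255,255,255,255,255], offset=[[0,0,0],[0,0,0],[0,0,0],[0,0,0],[0,0,0]], twist=[5,10,15,20,20])

```text
clock: 4.7
position: [0.4497, -0.2265, 0.0802]
ee_rot: [0.289, 0.644, -0.29, 0.646]
ft_force: [2.8, -1.8, 4.1]
grip_width: 0.528
```

```bash
python3 - <<'E'
from h import *
plan((0.4485,-0.226,0.079))
E
```

```text
t 4.70 pos [ 0.4497 -0.2265  0.0802] x [ 0.002 -0.001 -1.   ] y [0.747 0.665 0.001] z [ 0.665 -0.747  0.002]
q [-0.424  0.294  0.913  1.989 -0.278  0.986  1.351] F [ 2.78 -1.77  4.06] M [-0.472 -0.44   0.603] w 0.528
offset [ 1.2 -0.6 -1.2] len 2.0 yaw 41.66
```

>>> send_rows(grip=[255,255,255,255,255], offset=[[0,0,0],[0,0,0],[0,0,0],[0,0,0],[0,0,0]], twist=[4,8,12,15,15])

```text
clock: 5.12
position: [0.4493, -0.2259, 0.0798]
ee_rot: [0.37, 0.602, -0.37, 0.603]
ft_force: [1.1, 0.5, 4.3]
grip_width: 0.528
```

```bash
python3 - <<'E'
from h import *
plan((0.4485,-0.226,0.079))
E
```

```text
t 5.12 pos [ 0.4493 -0.2259  0.0798] x [ 0.001  0.    -1.   ] y [0.892 0.452 0.001] z [ 0.452 -0.892  0.   ]
q [-0.466  0.312  0.966  1.991 -0.307  0.991  1.118] F [1.11 0.45 4.31] M [ 0.097 -0.265  0.818] w 0.528
offset [ 0.8 -0.7 -0.2] len 1.0 yaw 26.89
```

>>> send_rows(grip=[255,255,255,255,255], offset=[[0,0,0],[0,0,0],[0,0,0],[0,0,0],[0,0,0]], twist=[4,8,12,15,15])

```text
clock: 5.53
position: [0.4492, -0.2253, 0.0796]
ee_rot: [0.446, 0.549, -0.445, 0.549]
ft_force: [0.3, 3.1, 4.1]
grip_width: 0.526
```

```bash
python3 - <<'E'
from h import *
plan((0.4485,-0.226,0.079))
E
```

```text
t 5.53 pos [ 0.4492 -0.2253  0.0796] x [ 0.     0.001 -1.   ] y [0.978 0.207 0.   ] z [ 0.207 -0.978 -0.001]
q [-0.509  0.335  1.023  1.992 -0.341  0.998  0.887] F [0.33 3.05 4.08] M [ 0.705 -0.307  1.101] w 0.526
offset [ 0.6 -0.8  0.6] len 1.0 yaw 11.94
```

>>> send_rows(grip=[100,60,60,60,60], offset=[[0,0,0],[0,0,0],[0,0,0],[0,0,0],[0,0,0]], twist=[0,0,0,0,0])

```text
clock: 5.95
position: [0.4484, -0.2263, 0.0793]
ee_rot: [0.446, 0.549, -0.446, 0.548]
ft_force: [0.7, -0.0, 0.6]
grip_width: 0.766
```

>>> send_rows(grip=[255,255,255,255,255], offset=[[0,0,0],[0,0,0],[0,0,0],[0,0,0],[0,0,0]], twist=[0,0,0,0,0])

```text
clock: 6.37
position: [0.4489, -0.2262, 0.0795]
ee_rot: [0.446, 0.548, -0.446, 0.549]
ft_force: [0.6, 0.4, 1.7]
grip_width: 0.525
```

```bash
python3 - <<'E'
from h import *
plan((0.4485,-0.226,0.079))
E
```

```text
t 6.37 pos [ 0.4489 -0.2262  0.0795] x [ 0. -0. -1.] y [0.979 0.204 0.   ] z [ 0.204 -0.979  0.   ]
q [-0.508  0.335  1.023  1.992 -0.341  0.997  0.885] F [0.56 0.39 1.73] M [ 0.056 -0.204  0.002] w 0.525
offset [ 0.5 -0.4 -0.2] len 1.0 yaw 11.75
```

>>> send_rows(grip=[255,255,255,255,255], offset=[[0,0,0],[0,0,0],[0,0,0],[0,0,0],[0,0,0]], twist=[3,6,9,12,12])

```text
clock: 6.78
position: [0.4491, -0.2255, 0.0794]
ee_rot: [0.501, 0.499, -0.501, 0.499]
ft_force: [1.1, 3.2, 2.8]
grip_width: 0.526
```

```bash
python3 - <<'E'
from h import *
plan((0.4485,-0.226,0.079))
E
```

```text
t 6.78 pos [ 0.4491 -0.2255  0.0794] x [-0.  0. -1.] y [ 1.    -0.004 -0.   ] z [-0.004 -1.    -0.   ]
q [-0.544  0.357  1.071  1.993 -0.372  1.004  0.702] F [1.09 3.19 2.78] M [ 0.599 -0.393  1.153] w 0.526
offset [ 0.4 -0.6  0.5] len 1.0 yaw -0.23
```

>>> send_rows(grip=[80,80,80,255,255], offset=[[0,0,0],[0,0,0],[0,0,0],[0,0,0],[0,0,0]], twist=[0,0,0,0,0])

```text
clock: 7.2
position: [0.4487, -0.2263, 0.0795]
ee_rot: [0.501, 0.499, -0.501, 0.499]
ft_force: [0.7, -0.4, 1.6]
grip_width: 0.529
```

>>> send_rows(grip=[255,255,255,255,255], offset=[[0,0,0],[0,0,0],[-5,0,0],[-10,0,0],[-15,0,0]], twist=[0,0,0,0,0])

```text
clock: 7.62
position: [0.4485, -0.2261, 0.0948]
ee_rot: [-0.501, -0.499, 0.501, -0.499]
ft_force: [1.2, -0.4, -1.3]
grip_width: 0.525
```

```bash
python3 - <<'E'
from h import *
plan((0.4485,-0.226,0.22))
p,d=viewer.camera("side"); cv2.imwrite("pics/s2.png",p[150:350,200:480].repeat(2,0).repeat(2,1))
E
```

```text
t 7.62 pos [ 0.4485 -0.2261  0.0948] x [-0.  0. -1.] y [ 1.    -0.005 -0.   ] z [-0.005 -1.    -0.   ]
q [-0.569  0.329  1.096  1.981 -0.342  1.032  0.68 ] F [ 1.17 -0.37 -1.33] M [-0.124 -0.136  0.005] w 0.525
offset [-125.2   -0.    -0.2] len 125.0 yaw -0.26
```

View pics/s2.png

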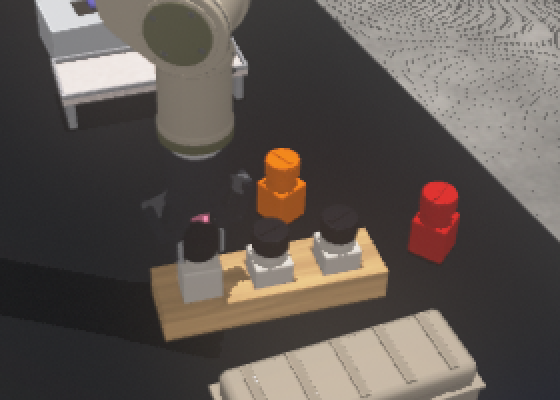

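>>> send_rows(grip=[255,255,255,255,255], offset=[[-30,0,0],[-65,0,0],[-100,0,0],[-128,0,-20],[-128,0,-60]], twist=[0,0,0,0,0])

```text
clock: 8.08
position: [0.45, -0.1721, 0.2264]
ee_rot: [0.504, 0.494, -0.503, 0.498]
ft_force: [0.9, 0.1, -1.7]
grip_width: 0.523
```

```bash
python3 - <<'E'
from h import *
plan((0.4567,0.2506,0.22))
E
```

```text
t 8.08 pos [ 0.45   -0.1721  0.2264] x [ 0.005 -0.003 -1.   ] y [ 1.    -0.015  0.005] z [-0.015 -1.     0.003]
q [-0.968 -0.099  1.207  1.882  0.098  1.291  0.197] F [ 0.94  0.1  -1.74] M [-0.048 -0.106 -0.024] w 0.523
offset [ 5.200e+00  4.000e-01 -4.228e+02] len 423.0 yaw -0.84
```

>>> send_rows(grip=[255,255,255,255,255], offset=[[0,0,-36],[0,0,-72],[0,0,-108],[0,0,-144],[0,0,-180]], twist=[0,0,0,0,0])

```text
clock: 8.5
position: [0.4491, 0.0149, 0.2226]
ee_rot: [0.502, 0.499, -0.501, 0.498]
ft_force: [1.5, -0.3, -1.6]
grip_width: 0.53
```

```bash
python3 - <<'E'
from h import *
plan((0.4567,0.2506,0.22),-1)
E
```

```text
t 8.50 pos [0.4491 0.0149 0.2226] x [-0.     0.002 -1.   ] y [ 1.    -0.005 -0.   ] z [-0.005 -1.    -0.002]
q [-1.064 -0.155  0.871  1.948  0.121  1.296 -0.237] F [ 1.51 -0.35 -1.61] M [-0.025 -0.095  0.   ] w 0.53
offset [   3.     6.5 -235.7] len 236.0 yaw -0.28
twist 0.72
```

>>> send_rows(grip=[255,255,255,255,255], offset=[[0,1,-36],[0,3,-72],[0,5,-108],[0,6.5,-144],[0,6.5,-180]], twist=[0,0,0,0,0])

```text
clock: 8.92
position: [0.4568, 0.1948, 0.2224]
ee_rot: [-0.501, -0.499, 0.501, -0.499]
ft_force: [0.5, 0.8, 0.1]
grip_width: 0.529
```

```bash
python3 - <<'E'
from h import *
plan((0.4567,0.2506,0.13),-1)
E
```

```text
t 8.92 pos [0.4568 0.1948 0.2224] x [-0.  0. -1.] y [ 1.    -0.005 -0.   ] z [-0.005 -1.    -0.   ]
q [-1.207  0.036  0.739  1.837 -0.026  1.278 -0.466] F [0.48 0.8  0.07] M [-0.002 -0.054 -0.021] w 0.529
offset [ 92.5  -0.3 -55.7] len 108.0 yaw -0.28
twist 0.72
```

>>> send_rows(grip=[255,255,255,255,255], offset=[[0,0,-30],[20,0,-56],[50,0,-56],[80,0,-56],[90,0,-56]], twist=[0,0,0,0,0])

```text
clock: 9.33
position: [0.4552, 0.2484, 0.1287]
ee_rot: [-0.499, -0.499, 0.503, -0.499]
ft_force: [-0.6, -1.6, -2.2]
grip_width: 0.526
```

```bash
python3 - <<'E'
from h import *
plan((0.4567,0.2506,0.1245),-1)
p,d=viewer.camera("side"); cv2.imwrite("pics/s3.png",p[100:250,180:400].repeat(3,0).repeat(3,1))
E
```

```text
t 9.33 pos [0.4552 0.2484 0.1287] x [-0.004 -0.004 -1.   ] y [ 1.    -0.004 -0.004] z [-0.004 -1.     0.004]
q [-1.211  0.215  0.7    1.894 -0.154  1.092 -0.454] F [-0.64 -1.57 -2.19] M [0.017 0.094 0.011] w 0.526
offset [ 4.2  1.5 -2.2] len 5.0 yaw -0.21
twist 0.79
```

View pics/s3.png

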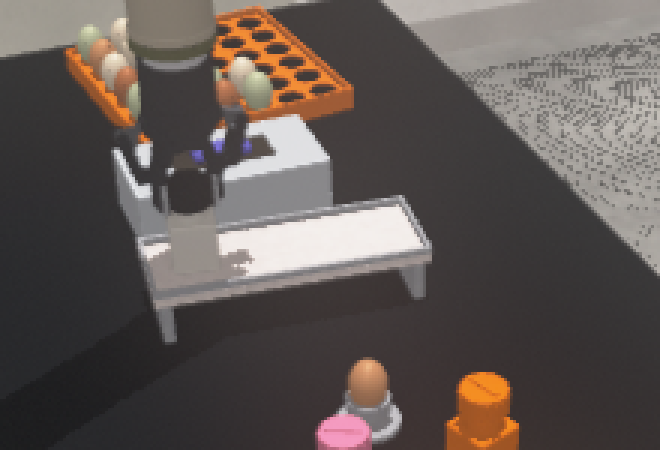

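>>> send_rows(grip=[255,255,255,255,255], offset=[[1,0,0],[2,0,0],[3,0,0],[4,0,0],[4,0,0]], twist=[0,0,0,0,0])

```text
clock: 9.8
position: [0.4577, 0.2496, 0.1293]
ee_rot: [0.502, 0.499, -0.501, 0.499]
ft_force: [-1.1, 0.3, -2.0]
grip_width: 0.526
```

```bash
python3 - <<'E'
from h import *
plan((0.4567,0.2506,0.1245),-1)
E
```

```text
t 9.80 pos [0.4577 0.2496 0.1293] x [ 0.001  0.001 -1.   ] y [ 1.    -0.005  0.001] z [-0.005 -1.    -0.001]
q [-1.208  0.215  0.699  1.893 -0.157  1.087 -0.452] F [-1.06  0.28 -1.95] M [-0.035 -0.02   0.009] w 0.526
offset [ 4.8 -1.  -1. ] len 5.0 yaw -0.27
twist 0.73
```

>>> send_rows(grip=[255,255,255,255,255], offset=[[1,0,0],[2,0,0],[3,0,0],[4,0,0],[4,0,0]], twist=[0,0,0,0,0])

```text
clock: 10.22
position: [0.4574, 0.2495, 0.1245]
ee_rot: [0.501, 0.499, -0.501, 0.499]
ft_force: [0.5, -0.3, 0.3]
grip_width: 0.527
```

```bash
python3 - <<'E'
from h import *
plan((0.4567,0.2506,0.1245),-1)
E
```

```text
t 10.22 pos [0.4574 0.2495 0.1245] x [ 0.  0. -1.] y [ 1.    -0.005  0.   ] z [-0.005 -1.    -0.   ]
q [-1.206  0.222  0.698  1.897 -0.162  1.079 -0.448] F [ 0.45 -0.25  0.29] M [ 0.047  0.047 -0.046] w 0.527
offset [-0.  -0.7 -1.1] len 1.0 yaw -0.26
twist 0.74
```

>>> send_rows(grip=[255,200,80,30,0], offset=[[0.5,0,0],[0.5,0,0],[0.5,0,0],[0.5,0,0],[0.5,0,0]], twist=[0,0,0,0,0])

```text
clock: 10.63
position: [0.4572, 0.2494, 0.1238]
ee_rot: [-0.501, -0.499, 0.501, -0.499]
ft_force: [-0.1, 0.2, -0.3]
grip_width: 0.923
```

>>> send_rows(grip=[0,0,0,0,0], offset=[[0,0,0],[-20,0,0],[-50,0,0],[-85,0,0],[-100,0,30]], twist=[0,0,0,0,0])

```text
clock: 11.05
position: [0.4574, 0.2245, 0.2274]
ee_rot: [0.501, 0.5, -0.498, 0.501]
ft_force: [0.8, 0.7, 0.5]
grip_width: 0.996
```

```bash
python3 - <<'E'
from h import *
plan((0.5372,-0.24,0.20),76)
p,d=viewer.camera("side"); cv2.imwrite("pics/s4.png",p[100:250,180:400].repeat(3,0).repeat(3,1))
E
```

```text
t 11.05 pos [0.4574 0.2245 0.2274] x [ 0.003  0.003 -1.   ] y [1.    0.002 0.003] z [ 0.002 -1.    -0.003]
q [-1.233  0.066  0.726  1.803 -0.047  1.285 -0.492] F [0.79 0.73 0.52] M [ 0.011 -0.016  0.012] w 0.996
offset [ 26.4  78.7 464.7] len 472.0 yaw 0.12
twist -75.88
```

View pics/s4.png

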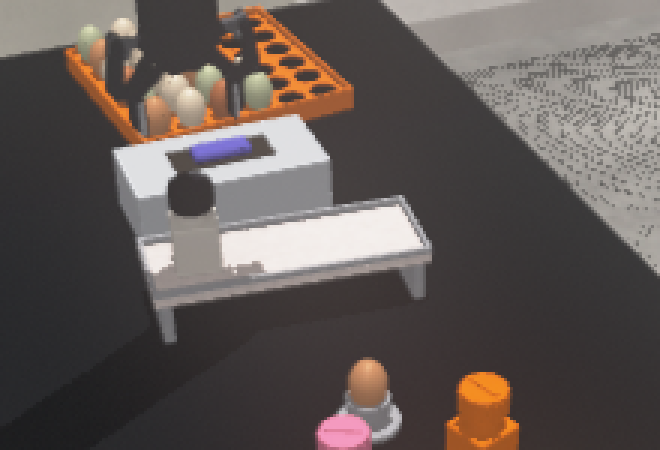

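>>> send_rows(grip=[0,0,0,0,0], offset=[[0,5,35],[0,10,70],[0,16,105],[0,22,140],[0,28,175]], twist=[-6,-12,-18,-24,-30])

```text
clock: 11.52
position: [0.4842, 0.0424, 0.2237]
ee_rot: [0.354, 0.613, -0.353, 0.612]
ft_force: [0.8, -0.2, -0.0]
grip_width: 1.003
```

```bash
python3 - <<'E'
from h import *
plan((0.5372,-0.24,0.22),85)
E
```

```text
t 11.52 pos [0.4842 0.0424 0.2237] x [-0.     0.001 -1.   ] y [0.866 0.5   0.   ] z [ 0.5   -0.866 -0.001]
q [-1.051 -0.007  0.883  1.865  0.005  1.281  0.355] F [ 0.83 -0.2  -0.04] M [-0.022 -0.076 -0.024] w 1.003
offset [  3.5 -95.4 271. ] len 287.0 yaw 30.03
twist -54.97
```

>>> send_rows(grip=[0,0,0,0,0], offset=[[0,-12,35],[0,-24,69],[0,-36,103],[0,-49,138],[0,-61,172]], twist=[-6,-12,-18,-24,-30])

```text
clock: 11.93
position: [0.5133, -0.1155, 0.2238]
ee_rot: [0.201, 0.678, -0.201, 0.678]
ft_force: [0.7, 0.7, 0.5]
grip_width: 0.999
```

```bash
python3 - <<'E'
from h import *
plan((0.5372,-0.24,0.15),85)
E
```

```text
t 11.93 pos [ 0.5133 -0.1155  0.2238] x [-0.     0.001 -1.   ] y [0.545 0.838 0.001] z [ 0.838 -0.545 -0.   ]
q [-0.789  0.162  1.031  1.774 -0.145  1.287  1.272] F [0.72 0.67 0.53] M [ 0.056 -0.021  0.036] w 0.999
offset [ 73.7 -91.3  88. ] len 147.0 yaw 56.97
twist -28.03
```

>>> send_rows(grip=[0,0,0,0,0], offset=[[0,-25,24],[0,-50,48],[10,-75,72],[30,-91,88],[60,-91,88]], twist=[-6,-12,-18,-24,-28])

```text
clock: 12.35
position: [0.537, -0.2453, 0.1649]
ee_rot: [0.031, 0.705, -0.034, 0.708]
ft_force: [-0.1, -1.7, -0.5]
grip_width: 1.0
```

```bash
python3 - <<'E'
from h import *
plan((0.5374,-0.24,0.0795),85)
E
```

```text
t 12.35 pos [ 0.537  -0.2453  0.1649] x [ 0.003 -0.004 -1.   ] y [ 0.093  0.996 -0.004] z [ 0.996 -0.093  0.003]
q [-0.371  0.407  0.913  1.686 -0.339  1.213  2.1  ] F [-0.07 -1.73 -0.51] M [-0.008 -0.023 -0.002] w 1.0
offset [85.4  5.7 -0.4] len 86.0 yaw 84.69
twist -0.31
```

>>> send_rows(grip=[0,0,0,0,0], offset=[[10,0,0],[20,0,0],[20,0,0],[20,0,0],[20,0,0]], twist=[0,0,0,0,0])

```text
clock: 12.77
position: [0.5379, -0.2375, 0.1453]
ee_rot: [0.033, 0.706, -0.032, 0.707]
ft_force: [-0.2, 0.5, -0.8]
grip_width: 1.001
```

```bash
python3 - <<'E'
from h import *
plan((0.5374,-0.24,0.0795),85)
E
```

```text
t 12.77 pos [ 0.5379 -0.2375  0.1453] x [ 0.002  0.    -1.   ] y [0.092 0.996 0.   ] z [ 0.996 -0.092  0.001]
q [-0.371  0.423  0.899  1.711 -0.356  1.18   2.101] F [-0.22  0.46 -0.8 ] M [ 0.02  -0.088  0.01 ] w 1.001
offset [65.8 -2.6 -0.4] len 66.0 yaw 84.73
twist -0.27
```

>>> send_rows(grip=[0,0,0,0,0], offset=[[25,-2,0],[50,-2.5,0],[65,-2.5,0],[65,-2.5,0],[65,-2.5,0]], twist=[0,0,0,0,0])

```text
clock: 13.18
position: [0.5372, -0.2404, 0.0798]
ee_rot: [0.033, 0.706, -0.032, 0.706]
ft_force: [0.2, 0.4, -0.2]
grip_width: 1.0
```

>>> send_rows(grip=[255,255,255,255,255], offset=[[0,0,0],[0,0,0],[0,0,0],[0,0,0],[0,0,0]], twist=[0,0,0,0,0])

```text
clock: 13.6
position: [0.5374, -0.2407, 0.0801]
ee_rot: [0.033, 0.706, -0.032, 0.707]
ft_force: [-0.4, 2.3, 6.4]
grip_width: 0.529
```

```bash
python3 - <<'E'
from h import *
plan((0.5374,-0.24,0.0795),85)
E
```

```text
t 13.60 pos [ 0.5374 -0.2407  0.0801] x [ 0.001  0.001 -1.   ] y [0.092 0.996 0.001] z [ 0.996 -0.092  0.001]
q [-0.321  0.503  0.848  1.766 -0.427  1.066  2.155] F [-0.36  2.31  6.42] M [0.289 0.214 0.035] w 0.529
offset [ 0.6  0.7 -0.1] len 1.0 yaw 84.72
twist -0.28
```

>>> send_rows(grip=[255,255,255,255,255], offset=[[0,0,0],[0,0,0],[0,0,0],[0,0,0],[0,0,0]], twist=[3,6,9,12,12])

```text
clock: 14.02
position: [0.5377, -0.2408, 0.08]
ee_rot: [0.107, 0.698, -0.107, 0.7]
ft_force: [-0.6, 0.2, 5.7]
grip_width: 0.531
```

```bash
python3 - <<'E'
from h import *
plan((0.5374,-0.24,0.0795),85)
E
```

```text
t 14.02 pos [ 0.5377 -0.2408  0.08  ] x [ 0.002 -0.    -1.   ] y [0.3   0.954 0.   ] z [ 0.954 -0.3    0.002]
q [-0.353  0.523  0.895  1.767 -0.46   1.074  1.968] F [-0.58  0.22  5.71] M [ 0.151 -0.089 -0.048] w 0.531
offset [ 0.5  0.7 -0.6] len 1.0 yaw 72.54
twist -12.46
```

>>> send_rows(grip=[255,255,255,255,255], offset=[[0,0,0],[0,0,0],[0,0,0],[0,0,0],[0,0,0]], twist=[5,10,15,20,20])

```text
clock: 14.43
position: [0.5378, -0.2406, 0.0801]
ee_rot: [0.228, 0.669, -0.227, 0.67]
ft_force: [-0.4, 2.1, 7.5]
grip_width: 0.521
```

```bash
python3 - <<'E'
from h import *
plan((0.5374,-0.24,0.0795),85)
E
```

```text
t 14.43 pos [ 0.5378 -0.2406  0.0801] x [ 0.002  0.    -1.   ] y [0.61  0.793 0.001] z [ 0.793 -0.61   0.001]
q [-0.403  0.56   0.972  1.768 -0.518  1.092  1.661] F [-0.41  2.13  7.46] M [ 0.339  0.14  -0.077] w 0.521
offset [ 0.6  0.2 -0.7] len 1.0 yaw 52.43
twist -32.57
```

>>> send_rows(grip=[255,255,255,255,255], offset=[[0,0,0],[0,0,0],[0,0,0],[0,0,0],[0,0,0]], twist=[5,10,15,20,20])

```text
clock: 14.85
position: [0.538, -0.2404, 0.0801]
ee_rot: [0.341, 0.619, -0.34, 0.62]
ft_force: [0.7, 2.2, 8.5]
grip_width: 0.526
```

```bash
python3 - <<'E'
from h import *
plan((0.5374,-0.24,0.0795),85)
E
```

```text
t 14.85 pos [ 0.538  -0.2404  0.0801] x [ 0.002  0.    -1.   ] y [0.844 0.537 0.002] z [ 0.537 -0.844  0.001]
q [-0.449  0.604  1.048  1.77  -0.582  1.114  1.36 ] F [0.73 2.17 8.5 ] M [ 0.427  0.165 -0.112] w 0.526
offset [ 0.6 -0.3 -0.7] len 1.0 yaw 32.45
twist -52.55
```

>>> send_rows(grip=[255,255,255,255,255], offset=[[0,0,0],[0,0,0],[0,0,0],[0,0,0],[0,0,0]], twist=[5,10,15,20,20])

```text
clock: 15.27
position: [0.5382, -0.2402, 0.0799]
ee_rot: [0.442, 0.551, -0.442, 0.552]
ft_force: [1.7, 2.8, 6.4]
grip_width: 0.53
```

```bash
python3 - <<'E'
from h import *
plan((0.5374,-0.24,0.0795),85)
E
```

```text
t 15.27 pos [ 0.5382 -0.2402  0.0799] x [ 0.002 -0.    -1.   ] y [0.976 0.218 0.001] z [ 0.218 -0.976  0.   ]
q [-0.489  0.653  1.122  1.771 -0.648  1.14   1.062] F [1.73 2.76 6.39] M [ 0.489 -0.341  0.984] w 0.53
offset [ 0.4 -0.7 -0.4] len 1.0 yaw 12.62
twist -72.38
```

>>> send_rows(grip=[255,255,255,255,255], offset=[[0,0,0],[0,0,0],[0,0,0],[0,0,0],[0,0,0]], twist=[4,8,12,15,15])

```text
clock: 15.68
position: [0.5382, -0.2399, 0.0796]
ee_rot: [0.51, 0.49, -0.509, 0.49]
ft_force: [3.5, 4.3, 4.6]
grip_width: 0.53
```

```bash
python3 - <<'E'
from h import *
plan((0.5374,-0.24,0.0795),85)
E
```

```text
t 15.68 pos [ 0.5382 -0.2399  0.0796] x [ 0.002  0.001 -1.   ] y [ 0.999 -0.039  0.002] z [-0.039 -0.999 -0.001]
q [-0.515  0.694  1.174  1.772 -0.699  1.163  0.839] F [3.52 4.29 4.64] M [ 0.786 -0.811  0.818] w 0.53
offset [ 0.1 -0.8  0.1] len 1.0 yaw -2.21
twist -87.21
```

>>> send_rows(grip=[80,80,80,255,255], offset=[[0,0,0],[0,0,0],[0,0,0],[0,0,0],[0,0,0]], twist=[0,0,0,0,0])

```text
clock: 16.1
position: [0.5367, -0.2409, 0.079]
ee_rot: [0.51, 0.49, -0.51, 0.49]
ft_force: [0.9, -0.5, 0.3]
grip_width: 0.529
```

>>> send_rows(grip=[255,255,255,255,255], offset=[[0,0,0],[0,0,0],[0,0,0],[0,0,0],[0,0,0]], twist=[0,2,4,6,6])

```text
clock: 16.52
position: [0.5373, -0.2404, 0.0788]
ee_rot: [0.535, 0.463, -0.535, 0.463]
ft_force: [2.2, 1.5, -0.7]
grip_width: 0.528
```

```bash
python3 - <<'E'
from h import *
plan((0.5374,-0.24,0.0795),85)
E
```

```text
t 16.52 pos [ 0.5373 -0.2404  0.0788] x [-0.  0. -1.] y [ 0.99  -0.144 -0.   ] z [-0.144 -0.99  -0.   ]
q [-0.523  0.711  1.194  1.774 -0.719  1.172  0.749] F [ 2.2   1.48 -0.68] M [ 0.161 -0.763  0.778] w 0.528
offset [-0.7  0.1 -0.4] len 1.0 yaw -8.27
twist 86.73
```

Tight: 0.78 N m within 6°. Relax, regrip and lift.

>>> send_rows(grip=[80,80,80,255,255], offset=[[0,0,0],[0,0,0],[0,0,0],[0,0,0],[0,0,0]], twist=[0,0,0,0,0])

```text
clock: 16.93
position: [0.5367, -0.2409, 0.079]
ee_rot: [0.535, 0.463, -0.535, 0.462]
ft_force: [0.3, -0.0, 0.7]
grip_width: 0.534
```

>>> send_rows(grip=[255,255,255,255,255], offset=[[0,0,0],[0,0,0],[-8,0,0],[-20,0,0],[-45,0,0]], twist=[0,0,0,0,0])

```text
clock: 17.35
position: [0.5356, -0.2401, 0.1232]
ee_rot: [-0.534, -0.464, 0.536, -0.461]
ft_force: [1.0, 1.0, -0.8]
grip_width: 0.53
```

```bash
python3 - <<'E'
from h import *
plan((0.551,0.2395,0.22),-6.7)
p,d=viewer.camera("side"); cv2.imwrite("pics/s5.png",p[150:350,200:480].repeat(2,0).repeat(2,1))
E
```

```text
t 17.35 pos [ 0.5356 -0.2401  0.1232] x [-0.004  0.001 -1.   ] y [ 0.99  -0.144 -0.004] z [-0.144 -0.99  -0.001]
q [-0.555  0.663  1.246  1.738 -0.663  1.243  0.716] F [ 1.02  0.98 -0.85] M [ 0.068  0.034 -0.019] w 0.53
offset [ -96.3  -54.3 -476.8] len 489.0 yaw -8.29
twist -1.59
```

View pics/s5.png

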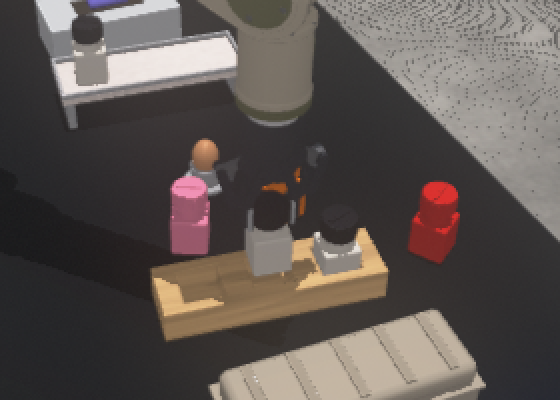

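>>> send_rows(grip=[255,255,255,255,255], offset=[[-10,0,0],[-30,0,0],[-50,0,0],[-75,0,0],[-100,0,0]], twist=[-5,-10,-15,-20,-25])

```text
clock: 17.82
position: [0.536, -0.241, 0.2257]
ee_rot: [0.421, 0.568, -0.421, 0.568]
ft_force: [1.0, 0.1, -2.2]
grip_width: 0.528
```

```bash
python3 - <<'E'
from h import *
plan((0.551,0.2395,0.22),-6.7)
E
```

```text
t 17.82 pos [ 0.536  -0.241   0.2257] x [-0.001  0.    -1.   ] y [ 0.957  0.291 -0.001] z [ 0.291 -0.957 -0.001]
q [-0.574  0.499  1.251  1.618 -0.481  1.379  1.03 ] F [ 1.    0.14 -2.16] M [-0.029 -0.055  0.023] w 0.528
offset [   5.9  154.1 -455.4] len 481.0 yaw 16.9
twist 23.6
```

>>> send_rows(grip=[255,255,255,255,255], offset=[[0,10,-30],[0,22,-64],[0,33,-97],[0,44,-131],[0,56,-165]], twist=[0,0,0,0,0])

```text
clock: 18.23
position: [0.5423, -0.0656, 0.2247]
ee_rot: [0.423, 0.567, -0.422, 0.567]
ft_force: [0.5, -0.0, -1.9]
grip_width: 0.528
```

```bash
python3 - <<'E'
from h import *
plan((0.551,0.2395,0.22),-6.7)
E
```

```text
t 18.23 pos [ 0.5423 -0.0656  0.2247] x [-0.     0.001 -1.   ] y [ 0.958  0.286 -0.   ] z [ 0.286 -0.958 -0.001]
q [-1.009  0.363  1.297  1.727 -0.361  1.329  0.65 ] F [ 0.46 -0.01 -1.89] M [ 0.037  0.022 -0.016] w 0.528
offset [   5.    95.7 -289.9] len 305.0 yaw 16.63
twist 23.33
```

>>> send_rows(grip=[255,255,255,255,255], offset=[[0,7,-20],[0,14,-40],[0,21,-60],[0,28,-85],[0,36,-110]], twist=[0,0,0,0,0])

```text
clock: 18.65
position: [0.5453, 0.0493, 0.2248]
ee_rot: [0.423, 0.567, -0.422, 0.567]
ft_force: [-0.9, 0.0, -1.1]
grip_width: 0.527
```

```bash
python3 - <<'E'
from h import *
plan((0.551,0.2395,0.22),-6.7)
E
```

```text
t 18.65 pos [0.5453 0.0493 0.2248] x [-0.     0.001 -1.   ] y [ 0.958  0.286 -0.   ] z [ 0.286 -0.958 -0.001]
q [-1.214  0.366  1.294  1.724 -0.364  1.33   0.441] F [-0.89  0.03 -1.06] M [-0.006 -0.026 -0.038] w 0.527
offset [   5.    59.8 -180.6] len 190.0 yaw 16.62
twist 23.32
```

>>> send_rows(grip=[255,255,255,255,255], offset=[[0,12,-36],[0,24,-72],[0,36,-108],[0,48,-144],[0,60,-180]], twist=[5,10,15,20,23])

```text
clock: 19.07
position: [0.551, 0.2404, 0.2249]
ee_rot: [-0.528, -0.471, 0.528, -0.47]
ft_force: [1.7, -0.4, -1.0]
grip_width: 0.522
```

```bash
python3 - <<'E'
from h import *
plan((0.551,0.2395,0.13),-6.7)
E
```

```text
t 19.07 pos [0.551  0.2404 0.2249] x [-0.001  0.001 -1.   ] y [ 0.993 -0.115 -0.001] z [-0.115 -0.993 -0.001]
q [-1.385  0.563  1.275  1.583 -0.545  1.404 -0.175] F [ 1.71 -0.37 -0.97] M [-0.031 -0.056  0.041] w 0.522
offset [94.9  0.2  1. ] len 95.0 yaw -6.58
twist 0.12
```

>>> send_rows(grip=[255,255,255,255,255], offset=[[20,0,0],[50,0,0],[75,0,0],[92,0,0],[94,0,0]], twist=[0,0,0,0,0])

```text
clock: 19.48
position: [0.5497, 0.2382, 0.1278]
ee_rot: [-0.525, -0.472, 0.528, -0.471]
ft_force: [-0.6, -0.9, -1.0]
grip_width: 0.529
```

>>> send_rows(grip=[255,255,255,255,255], offset=[[0,0,0],[0.5,0,0],[1,0,0],[1.5,0,0],[2,0,0]], twist=[0,0,0,0,0])

```text
clock: 19.9
position: [0.5518, 0.2389, 0.1288]
ee_rot: [0.527, 0.472, -0.526, 0.472]
ft_force: [0.3, -0.8, -0.3]
grip_width: 0.529
```

```bash
python3 - <<'E'
from h import *
plan((0.551,0.2395,0.124),-6.7)
E
```

```text
t 19.90 pos [0.5518 0.2389 0.1288] x [ 0.001  0.001 -1.   ] y [ 0.994 -0.11   0.   ] z [-0.11  -0.994 -0.001]
q [-1.336  0.64   1.183  1.697 -0.625  1.24  -0.115] F [ 0.32 -0.77 -0.28] M [ 0.022 -0.007 -0.066] w 0.529
offset [ 4.8 -0.9 -0.5] len 5.0 yaw -6.29
twist 0.41
```

>>> send_rows(grip=[255,255,255,255,255], offset=[[1,0,0],[2,0,0],[3.5,0,0],[4.5,0,0],[4.5,0,0]], twist=[0,0,0,0,0])

```text
clock: 20.32
position: [0.5517, 0.2388, 0.1239]
ee_rot: [0.527, 0.472, -0.527, 0.472]
ft_force: [-0.5, 0.2, 3.7]
grip_width: 0.526
```

```bash
python3 - <<'E'
from h import *
plan((0.551,0.2395,0.124),-6.7)
E
```

```text
t 20.32 pos [0.5517 0.2388 0.1239] x [ 0.     0.001 -1.   ] y [ 0.994 -0.11  -0.   ] z [-0.11  -0.994 -0.001]
q [-1.332  0.645  1.178  1.701 -0.63   1.232 -0.112] F [-0.55  0.19  3.73] M [ 0.073  0.236 -0.019] w 0.526
offset [-0.1 -0.8 -0.6] len 1.0 yaw -6.29
twist 0.41
```

>>> send_rows(grip=[255,200,80,30,0], offset=[[0,0,0],[0,0,0],[0,0,0],[0,0,0],[0,0,0]], twist=[0,0,0,0,0])

```text
clock: 20.73
position: [0.5513, 0.2387, 0.1233]
ee_rot: [-0.527, -0.472, 0.527, -0.472]
ft_force: [0.3, -0.4, 0.2]
grip_width: 0.93
```

>>> send_rows(grip=[0,0,0,0,0], offset=[[0,0,0],[-20,0,0],[-50,0,0],[-85,0,0],[-100,0,0]], twist=[0,0,0,0,0])

```text
clock: 21.15
position: [0.5527, 0.2384, 0.2273]
ee_rot: [0.528, 0.471, -0.526, 0.472]
ft_force: [-0.0, -0.5, 0.4]
grip_width: 0.997
```

```bash
python3 - <<'E'
from h import *
plan((0.50,0.0,0.22),85)
p,d=viewer.camera("side"); cv2.imwrite("pics/s6.png",p[100:250,180:400].repeat(3,0).repeat(3,1))
E
```

```text
t 21.15 pos [0.5527 0.2384 0.2273] x [ 0.003  0.001 -1.   ] y [ 0.994 -0.11   0.003] z [-0.11  -0.994 -0.002]
q [-1.378  0.55   1.262  1.581 -0.53   1.4   -0.178] F [-0.04 -0.49  0.41] M [-0.056 -0.03   0.019] w 0.997
offset [  6.8 -26.1 242.8] len 244.0 yaw -6.33
twist 88.67
```

View pics/s6.png

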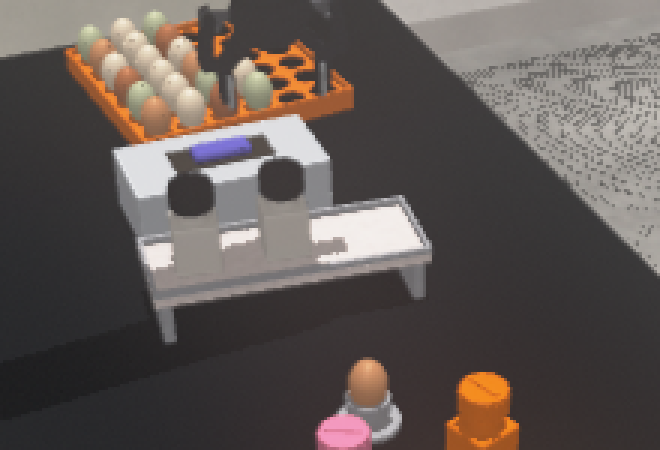

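>>> send_rows(grip=[0,0,0,0,0], offset=[[0,-5,36],[0,-10,72],[0,-14,106],[0,-18,140],[0,-21,175]], twist=[-6,-12,-18,-24,-30])

```text
clock: 21.62
position: [0.5107, 0.0658, 0.2228]
ee_rot: [0.385, 0.594, -0.385, 0.593]
ft_force: [0.1, -0.8, 1.5]
grip_width: 1.0
```

```bash
python3 - <<'E'
from h import *
plan((0.6262,-0.2535,0.22),85)
E
```

```text
t 21.62 pos [0.5107 0.0658 0.2228] x [-0.001  0.    -1.   ] y [ 0.913  0.407 -0.001] z [ 0.407 -0.913 -0.001]
q [-1.363  0.191  1.292  1.806 -0.191  1.288  0.398] F [ 0.12 -0.82  1.49] M [-0.011  0.018 -0.034] w 1.0
offset [  2.5 -24.6 338.7] len 340.0 yaw 24.04
twist -60.96
```

>>> send_rows(grip=[0,0,0,0,0], offset=[[0,-2,34],[0,-5,68],[0,-7,102],[0,-10,136],[0,-12,170]], twist=[-6,-12,-18,-24,-30])

```text
clock: 22.03
position: [0.5689, -0.0949, 0.2228]
ee_rot: [0.219, 0.673, -0.218, 0.672]
ft_force: [0.9, 0.3, 0.4]
grip_width: 1.002
```

```bash
python3 - <<'E'
from h import *
plan((0.6262,-0.2535,0.22),85)
E
```

```text
t 22.03 pos [ 0.5689 -0.0949  0.2228] x [-0.001  0.001 -1.   ] y [0.587 0.809 0.   ] z [ 0.809 -0.587 -0.001]
q [-0.763  0.366  1.073  1.648 -0.331  1.328  1.306] F [0.87 0.33 0.39] M [ 0.028 -0.02   0.014] w 1.002
offset [  2.6 -94.8 139.5] len 169.0 yaw 54.04
twist -30.96
```

>>> send_rows(grip=[0,0,0,0,0], offset=[[0,-20,29],[0,-42,62],[0,-64,95],[0,-84,124],[0,-95,140]], twist=[-6,-12,-18,-25,-31])

```text
clock: 22.45
position: [0.6248, -0.2576, 0.2222]
ee_rot: [0.031, 0.707, -0.032, 0.706]
ft_force: [0.0, -0.1, 0.6]
grip_width: 1.003
```

>>> send_rows(grip=[0,0,0,0,0], offset=[[20,0,0],[50,0,0],[75,0,0],[75,0,0],[75,0,0]], twist=[0,0,0,0,0])

```text
clock: 22.87
position: [0.6247, -0.2524, 0.1473]
ee_rot: [0.033, 0.707, -0.032, 0.705]
ft_force: [-0.1, 0.4, -0.0]
grip_width: 1.002
```

```bash
python3 - <<'E'
from h import *
plan((0.6262,-0.2540,0.0795),85)
p,d=viewer.camera("side"); cv2.imwrite("pics/s7.png",p[150:350,200:480].repeat(2,0).repeat(2,1))
E
```

```text
t 22.87 pos [ 0.6247 -0.2524  0.1473] x [-0.003  0.001 -1.   ] y [0.092 0.996 0.001] z [ 0.996 -0.092 -0.003]
q [-0.251  0.621  0.84   1.455 -0.469  1.278  2.111] F [-0.09  0.42 -0.02] M [-0.06  -0.039 -0.005] w 1.002
offset [67.8 -1.5  1.8] len 68.0 yaw 84.7
twist -0.3
```

View pics/s7.png

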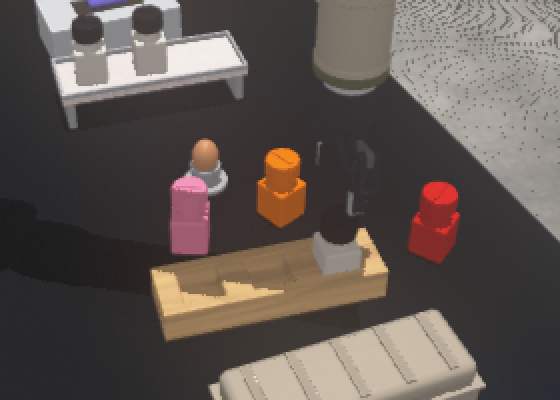

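Gripper is above the last jar (crop px ~340,230). Descend and grip.

>>> send_rows(grip=[0,0,0,0,0], offset=[[25,-1.5,1.5],[50,-1.5,1.5],[67,-1.5,1.5],[67,-1.5,1.5],[67,-1.5,1.5]], twist=[0,0,0,0,0])

```text
clock: 23.33
position: [0.6273, -0.2546, 0.0828]
ee_rot: [0.032, 0.706, -0.033, 0.707]
ft_force: [0.4, 1.4, 0.6]
grip_width: 1.0
```

>>> send_rows(grip=[255,255,255,255,255], offset=[[0,0,0],[0,0,0],[0,0,0],[0,0,0],[0,0,0]], twist=[0,0,0,0,0])

```text
clock: 23.75
position: [0.6275, -0.2545, 0.0829]
ee_rot: [0.033, 0.706, -0.032, 0.707]
ft_force: [-0.5, 1.4, 6.3]
grip_width: 0.528
```

>>> send_rows(grip=[255,255,255,255,255], offset=[[0,0,0],[0,0,0],[0,0,0],[0,0,0],[0,0,0]], twist=[3,6,9,12,12])

```text
clock: 24.17
position: [0.6278, -0.2548, 0.0829]
ee_rot: [0.107, 0.698, -0.107, 0.7]
ft_force: [0.2, 0.1, 5.3]
grip_width: 0.53
```

```bash
python3 - <<'E'
from h import *
plan((0.6262,-0.2540,0.0795),85)
E
```

```text
t 24.17 pos [ 0.6278 -0.2548  0.0829] x [ 0.002 -0.001 -1.   ] y [ 0.3    0.954 -0.   ] z [ 0.954 -0.3    0.002]
q [-0.253  0.702  0.846  1.509 -0.55   1.179  1.953] F [0.23 0.13 5.26] M [-0.021 -0.037 -0.043] w 0.53
offset [ 3.4  0.3 -1.8] len 4.0 yaw 72.54
twist -12.46
```

>>> send_rows(grip=[255,255,255,255,255], offset=[[0,0,0],[0,0,0],[0,0,0],[0,0,0],[0,0,0]], twist=[5,10,15,20,20])

```text
clock: 24.58
position: [0.6277, -0.2548, 0.0828]
ee_rot: [0.228, 0.669, -0.228, 0.67]
ft_force: [-0.7, 1.1, 6.0]
grip_width: 0.532
```

```bash
python3 - <<'E'
from h import *
plan((0.6262,-0.2540,0.0795),85)
E
```

```text
t 24.58 pos [ 0.6277 -0.2548  0.0828] x [ 0.002 -0.001 -1.   ] y [0.61  0.792 0.   ] z [ 0.792 -0.61   0.002]
q [-0.293  0.736  0.919  1.511 -0.61   1.199  1.64 ] F [-0.73  1.11  5.96] M [-0.033  0.178 -0.041] w 0.532
offset [ 3.3 -0.3 -1.7] len 4.0 yaw 52.42
twist -32.58
```

>>> send_rows(grip=[255,255,255,255,255], offset=[[0,0,0],[0,0,0],[0,0,0],[0,0,0],[0,0,0]], twist=[5,10,15,20,20])

```text
clock: 25.0
position: [0.6276, -0.2547, 0.0828]
ee_rot: [0.341, 0.619, -0.34, 0.62]
ft_force: [-0.4, 0.6, 7.0]
grip_width: 0.524
```

```bash
python3 - <<'E'
from h import *
plan((0.6262,-0.2540,0.0795),85)
E
```

```text
t 25.00 pos [ 0.6276 -0.2547  0.0828] x [ 0.002 -0.001 -1.   ] y [0.844 0.536 0.001] z [ 0.536 -0.844  0.001]
q [-0.329  0.773  0.989  1.513 -0.67   1.221  1.328] F [-0.41  0.57  6.99] M [ 0.09   0.302 -0.047] w 0.524
offset [ 3.3 -0.8 -1.4] len 4.0 yaw 32.43
twist -52.57
```

>>> send_rows(grip=[255,255,255,255,255], offset=[[0,0,0],[0,0,0],[0,0,0],[0,0,0],[0,0,0]], twist=[5,10,15,20,20])

```text
clock: 25.42
position: [0.6276, -0.2546, 0.0828]
ee_rot: [0.443, 0.551, -0.443, 0.552]
ft_force: [-0.5, 1.3, 7.3]
grip_width: 0.528
```

```bash
python3 - <<'E'
from h import *
plan((0.6262,-0.2540,0.0795),85)
E
```

```text
t 25.42 pos [ 0.6276 -0.2546  0.0828] x [ 0.001 -0.    -1.   ] y [0.977 0.215 0.001] z [ 0.215 -0.977  0.001]
q [-0.361  0.813  1.057  1.514 -0.731  1.247  1.016] F [-0.45  1.32  7.33] M [ 0.315  0.399 -0.036] w 0.528
offset [ 3.3 -1.2 -0.9] len 4.0 yaw 12.43
twist -72.57
```

>>> send_rows(grip=[255,255,255,255,255], offset=[[0,0,0],[0,0,0],[0,0,0],[0,0,0],[0,0,0]], twist=[4,8,12,15,15])

```text
clock: 25.83
position: [0.6273, -0.255, 0.0827]
ee_rot: [-0.51, -0.489, 0.51, -0.49]
ft_force: [-1.2, -0.7, 6.7]
grip_width: 0.53
```

```bash
python3 - <<'E'
from h import *
plan((0.6262,-0.2540,0.0795),85)
E
```

```text
t 25.83 pos [ 0.6273 -0.255   0.0827] x [ 0.001 -0.001 -1.   ] y [ 0.999 -0.041  0.001] z [-0.041 -0.999  0.001]
q [-0.382  0.844  1.106  1.515 -0.775  1.267  0.785] F [-1.17 -0.71  6.73] M [-0.187  0.334  1.179] w 0.53
offset [ 3.2 -1.1 -0.9] len 3.0 yaw -2.35
twist -87.35
```

>>> send_rows(grip=[255,255,255,255,255], offset=[[0,0,0],[0,0,0],[0,0,0],[0,0,0],[0,0,0]], twist=[4,8,12,12,12])

```text
clock: 26.25
position: [0.6274, -0.2542, 0.0824]
ee_rot: [0.558, 0.434, -0.558, 0.434]
ft_force: [-1.3, 1.0, 4.7]
grip_width: 0.53
```

```bash
python3 - <<'E'
from h import *
plan((0.6262,-0.2540,0.0795),85)
E
```

```text
t 26.25 pos [ 0.6274 -0.2542  0.0824] x [ 0.001  0.    -1.   ] y [ 0.969 -0.245  0.001] z [-0.245 -0.969 -0.   ]
q [-0.396  0.87   1.142  1.516 -0.811  1.285  0.599] F [-1.27  0.95  4.66] M [0.26  0.181 0.608] w 0.53
offset [ 2.9 -1.2  0.1] len 3.0 yaw -14.2
twist 80.8
```

>>> send_rows(grip=[80,80,80,255,255], offset=[[2,0,0],[2,0,0],[2,0,0],[2,0,0],[2,0,0]], twist=[0,0,0,0,0])

```text
clock: 26.67
position: [0.6269, -0.2545, 0.0794]
ee_rot: [0.558, 0.434, -0.558, 0.434]
ft_force: [-0.5, -0.9, 1.0]
grip_width: 0.528
```

>>> send_rows(grip=[255,255,255,255,255], offset=[[0,0,0],[0,0,0],[0,0,0],[0,0,0],[0,0,0]], twist=[0,2,4,7,7])

```text
clock: 27.08
position: [0.6274, -0.2534, 0.0793]
ee_rot: [0.584, 0.399, -0.584, 0.399]
ft_force: [1.1, 3.7, 2.0]
grip_width: 0.53
```

```bash
python3 - <<'E'
from h import *
plan((0.6262,-0.2540,0.0795),85)
E
```

```text
t 27.08 pos [ 0.6274 -0.2534  0.0793] x [-0.     0.001 -1.   ] y [ 0.932 -0.363 -0.001] z [-0.363 -0.932 -0.001]
q [-0.404  0.889  1.161  1.519 -0.835  1.292  0.487] F [1.06 3.71 2.03] M [ 0.824 -0.313  0.55 ] w 0.53
offset [-0.2 -0.9  1. ] len 1.0 yaw -21.31
twist 73.69
```

>>> send_rows(grip=[80,80,80,255,255], offset=[[0,0,0],[0,0,0],[0,0,0],[0,0,0],[0,0,0]], twist=[0,0,0,0,0])

```text
clock: 27.5
position: [0.6267, -0.2549, 0.0795]
ee_rot: [-0.584, -0.399, 0.584, -0.399]
ft_force: [0.0, -0.6, 1.8]
grip_width: 0.525
```

```bash
python3 - <<'E'
from h import *
plan((0.6262,-0.2540,0.0795),85)
E
```

```text
t 27.50 pos [ 0.6267 -0.2549  0.0795] x [-0. -0. -1.] y [ 0.932 -0.363 -0.   ] z [-0.363 -0.932  0.   ]
q [-0.403  0.888  1.161  1.519 -0.834  1.291  0.489] F [ 0.03 -0.62  1.78] M [-0.157 -0.02  -0.059] w 0.525
offset [ 0.  -0.7 -0.6] len 1.0 yaw -21.3
twist 73.7
```

>>> send_rows(grip=[255,255,255,255,255], offset=[[0,0,0],[-8,0,0],[-20,0,0],[-40,0,0],[-60,0,0]], twist=[0,0,0,0,0])

```text
clock: 27.92
position: [0.6263, -0.2543, 0.1406]
ee_rot: [-0.583, -0.399, 0.584, -0.398]
ft_force: [0.5, -0.3, -1.4]
grip_width: 0.526
```

>>> send_rows(grip=[255,255,255,255,255], offset=[[-20,0,0],[-40,0,0],[-60,0,0],[-80,0,0],[-85,0,0]], twist=[-5,-10,-15,-20,-25])

```text
clock: 28.33
position: [0.627, -0.2555, 0.2289]
ee_rot: [0.483, 0.516, -0.482, 0.518]
ft_force: [0.9, -0.3, -1.1]
grip_width: 0.53
```

```bash
python3 - <<'E'
from h import *
plan((0.6,0.0,0.22),-19)
E
```

```text
t 28.33 pos [ 0.627  -0.2555  0.2289] x [ 0.003 -0.001 -1.   ] y [0.998 0.068 0.003] z [ 0.068 -0.998  0.002]
q [-0.392  0.716  1.187  1.357 -0.658  1.488  0.817] F [ 0.92 -0.34 -1.12] M [ 0.013 -0.016 -0.012] w 0.53
offset [   8.5   -9.5 -256.7] len 257.0 yaw 3.92
twist 22.92
```

>>> send_rows(grip=[255,255,255,255,255], offset=[[0,3,-30],[0,7,-64],[0,10,-98],[0,14,-132],[0,18,-166]], twist=[0,0,0,0,0])

```text
clock: 28.75
position: [0.6335, -0.0863, 0.2254]
ee_rot: [0.484, 0.516, -0.484, 0.515]
ft_force: [0.3, 0.1, -1.2]
grip_width: 0.53
```

>>> send_rows(grip=[255,255,255,255,255], offset=[[0,3,-30],[0,7,-64],[0,10,-98],[0,14,-132],[0,18,-166]], twist=[0,0,0,0,0])

```text
clock: 29.17
position: [0.6407, 0.0808, 0.2256]
ee_rot: [0.484, 0.516, -0.483, 0.516]
ft_force: [0.8, 0.1, -1.6]
grip_width: 0.526
```

```bash
python3 - <<'E'
from h import *
plan((0.6453,0.2284,0.22),-19)
E
```

```text
t 29.17 pos [0.6407 0.0808 0.2256] x [-0.     0.001 -1.   ] y [ 0.998  0.064 -0.   ] z [ 0.064 -0.998 -0.001]
q [-0.989  0.681  1.251  1.455 -0.646  1.465  0.323] F [ 0.81  0.14 -1.59] M [-0.    -0.033 -0.018] w 0.526
offset [   5.8   14.  -147. ] len 148.0 yaw 3.69
twist 22.69
```

>>> send_rows(grip=[255,255,255,255,255], offset=[[0,3,-32],[0,6,-64],[0,9,-96],[0,12,-125],[0,14,-147]], twist=[5,10,15,20,22.5])

```text
clock: 29.58
position: [0.645, 0.2301, 0.2252]
ee_rot: [-0.575, -0.411, 0.575, -0.411]
ft_force: [0.7, -0.1, -0.9]
grip_width: 0.527
```

>>> send_rows(grip=[255,255,255,255,255], offset=[[15,0,0],[40,0,0],[65,0,0],[85,0,0],[91,0,0]], twist=[0,0,0,0,0])

```text
clock: 30.0
position: [0.6441, 0.2266, 0.1309]
ee_rot: [-0.574, -0.412, 0.576, -0.411]
ft_force: [-0.7, -0.7, -2.9]
grip_width: 0.53
```

>>> send_rows(grip=[255,255,255,255,255], offset=[[0,0,0],[0,0,0],[0,0,0],[0,0,0],[0,0,0]], twist=[0,0,0,0,0])

```text
clock: 30.42
position: [0.6461, 0.2268, 0.1347]
ee_rot: [0.575, 0.412, -0.574, 0.412]
ft_force: [0.5, 1.0, -2.3]
grip_width: 0.528
```

```bash
python3 - <<'E'
from h import *
plan((0.6453,0.2284,0.1245),-19)
p,d=viewer.camera("side"); cv2.imwrite("pics/s8.png",p[100:250,180:400].repeat(3,0).repeat(3,1))
E
```

```text
t 30.42 pos [0.6461 0.2268 0.1347] x [ 0.001  0.001 -1.   ] y [ 0.947 -0.322  0.001] z [-0.322 -0.947 -0.001]
q [-1.126  0.86   1.213  1.447 -0.808  1.386 -0.215] F [ 0.51  1.02 -2.28] M [0.001 0.01  0.082] w 0.528
offset [10.2 -1.3 -1.3] len 10.0 yaw -18.79
twist 0.21
```

View pics/s8.png

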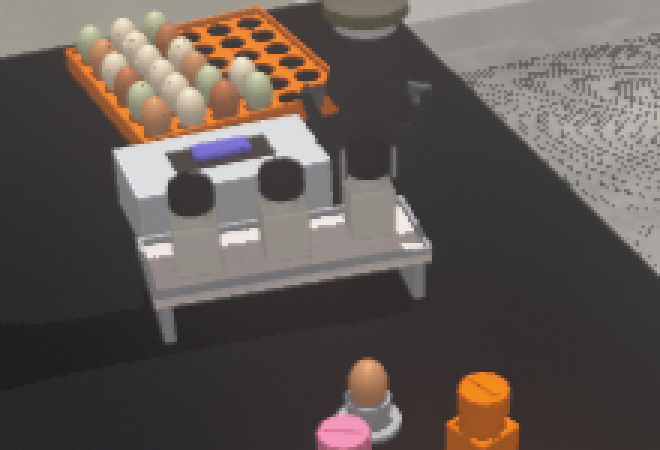

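>>> send_rows(grip=[255,255,255,255,255], offset=[[2,0,0],[4,0,0],[6,0,0],[8,0,0],[8.5,0,0]], twist=[0,0,0,0,0])

```text
clock: 30.88
position: [0.6456, 0.2267, 0.1245]
ee_rot: [-0.575, -0.412, 0.575, -0.411]
ft_force: [-1.5, -0.5, -0.5]
grip_width: 0.531
```

>>> send_rows(grip=[255,255,255,255,255], offset=[[0,0,0],[0.5,0,0],[1,0,0],[1.5,0,0],[1.5,0,0]], twist=[0,0,0,0,0])

```text
clock: 31.3
position: [0.646, 0.2267, 0.1244]
ee_rot: [0.575, 0.412, -0.575, 0.412]
ft_force: [-1.8, 0.4, 4.7]
grip_width: 0.529
```

```bash
python3 - <<'E'
from h import *
plan((0.6453,0.2284,0.1245),-19)
E
```

```text
t 31.30 pos [0.646  0.2267 0.1244] x [ 0.001  0.001 -1.   ] y [ 0.947 -0.322  0.   ] z [-0.322 -0.947 -0.001]
q [-1.125  0.869  1.205  1.457 -0.816  1.371 -0.21 ] F [-1.85  0.38  4.74] M [0.032 0.351 0.03 ] w 0.529
offset [-0.1 -1.2 -1.3] len 2.0 yaw -18.79
twist 0.21
```

>>> send_rows(grip=[255,200,80,30,0], offset=[[0,0,0],[0,0,0],[0,0,0],[0,0,0],[0,0,0]], twist=[0,0,0,0,0])

```text
clock: 31.72
position: [0.6456, 0.2268, 0.1234]
ee_rot: [-0.575, -0.412, 0.575, -0.411]
ft_force: [0.2, 0.3, 0.1]
grip_width: 0.924
```

>>> send_rows(grip=[0,0,0,0,0], offset=[[0,0,0],[-20,0,0],[-50,0,0],[-85,0,0],[-110,0,0]], twist=[0,0,0,0,0])

```text
clock: 32.13
position: [0.646, 0.2264, 0.2361]
ee_rot: [0.575, 0.411, -0.575, 0.412]
ft_force: [1.2, -0.0, 0.8]
grip_width: 0.996
```

>>> send_rows(grip=[0,0,0,0,0], offset=[[-10,0,20],[-10,0,50],[-10,0,80],[-10,0,110],[-10,0,130]], twist=[0,0,0,0,0])

```text
clock: 32.55
position: [0.6029, 0.1004, 0.2436]
ee_rot: [-0.575, -0.411, 0.576, -0.411]
ft_force: [0.7, -0.8, 0.9]
grip_width: 0.994
```

```bash
python3 - <<'E'
from h import *
st()
c=np.array([.551,.2395]);a=np.radians(-6.7);ax=np.array([np.cos(a),np.sin(a)])
for n in("side","top"):
    p,d=viewer.camera(n); cv2.imwrite(f"pics/f_{n}.png",p if n=="top" else p[100:300,180:440].repeat(3,0).repeat(3,1)); W=world(n,d)
    for t in("jar_a","egg_cup","egg_carton","glove_box"):
        for r in viewer.regions_of(t,n):
            P=W[r["region"]&(d>0)]
            if len(P)<5: continue
            hi=np.percentile(P[:,2],95);T=P[P[:,2]>hi-.008]
            rect=cv2.minAreaRect((T[:,:2]*1000).astype(np.float32))
            q=np.array(rect[0])/1000-c
            print(n,t,round(r["score"],2),hi.round(3),np.round(rect[0],1),"shelf xy",(q@ax).round(4),(q@[-ax[1],ax[0]]).round(4))
E
```

```text
t 32.55 pos [0.6029 0.1004 0.2436] x [-0.001  0.    -1.   ] y [ 0.946 -0.325 -0.001] z [-0.325 -0.946 -0.   ]
q [-1.122  0.592  1.299  1.529 -0.572  1.456 -0.132] F [ 0.67 -0.78  0.91] M [-0.084  0.005 -0.018] w 0.994
side jar_a 0.98 0.161 [553.3 237.2] shelf xy 0.0025 -0.002
side jar_a 0.95 0.161 [646.5 226.6] shelf xy 0.0963 -0.0017
side jar_a 0.87 0.101 [ 619.4 -107.9] shelf xy 0.1085 -0.3371
side jar_a 0.79 0.161 [458.2 247.1] shelf xy -0.0931 -0.0033
side jar_a 0.74 0.102 [ 482.  -113.1] shelf xy -0.0274 -0.3582
side jar_a 0.73 0.102 [ 777.6 -253.3] shelf xy 0.2826 -0.463
side jar_a 0.17 0.068 [551.4 233.7] shelf xy 0.001 -0.0057
side egg_cup 0.64 0.074 [532.6 -45.9] shelf xy 0.0151 -0.2856
side egg_cup 0.59 0.069 [551.6 237.5] shelf xy 0.0008 -0.002
side egg_carton 0.7 0.072 [ 543.2 -434.8] shelf xy 0.0709 -0.6706
side glove_box 0.8 0.089 [514.9 341. ] shelf xy -0.0477 0.0966
top jar_a 0.82 0.102 [ 620.3 -104.1] shelf xy 0.1089 -0.3331
top jar_a 0.77 0.102 [ 776.6 -250.8] shelf xy 0.2812 -0.4606
top jar_a 0.65 0.103 [ 481.7 -107.9] shelf xy -0.0283 -0.3531
top egg_cup 0.59 0.074 [548.4   3.1] shelf xy 0.025 -0.2351
top egg_carton 0.71 0.071 [ 543.6 -430.2] shelf xy 0.0707 -0.666
top glove_box 0.74 0.085 [542.4 336.2] shelf xy -0.0199 0.095
```

View pics/f_side.png

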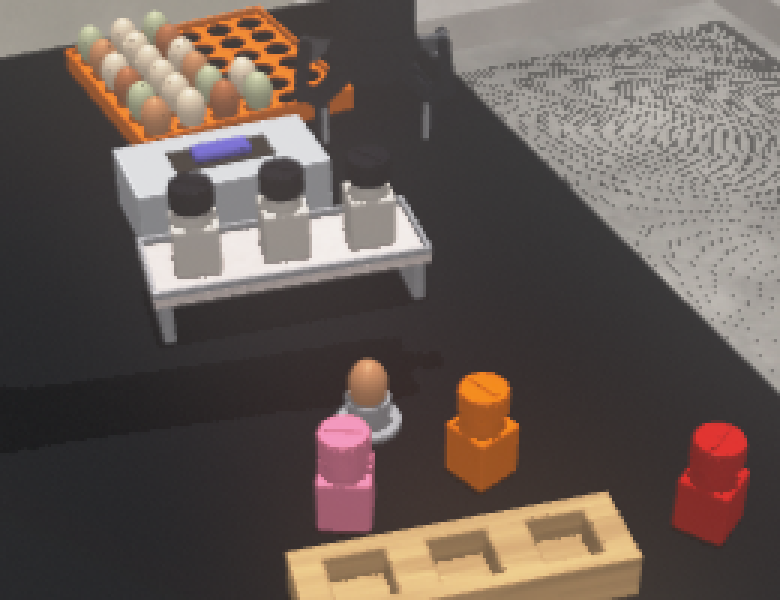

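```bash
python3 - <<'E'
from h import *
a=cv2.imread("pics/side0.png").astype(int);b,_=viewer.camera("side")
print("glove box px diff",np.abs(a[140:165,222:288]-b[140:165,222:288]).mean())
print(manip.hand_in())
E
```

```text
glove box px diff 19.448282828282828
the job is handed in; nothing more can be done
None
```

I screwed all three caps home in the rack, stood the jars upright on the shelf and handed the job in at about 33 s. No verdict is reported.

**Caps**
- **Near jar:** it resisted almost from the start and held 1.15 N m when I gripped it again. It was probably tight already.
- **Middle jar:** it was loose, and the stop came somewhere between 52° and 72° of turn. On a second grip it held 0.78 N m.
- **Far jar:** it was loose, and the stop came between 72° and 87°. On a second grip it held 0.55 N m.
- All of these are well above the 0.12 N m drag of a loose cap. I could not read the cap angles themselves, so torque is the only evidence that the caps are tight.

**Placing:** each jar was lowered until the wrist force showed contact with the board, then released. In the last side picture the cap tops are 161 mm above the bench, as expected for jars standing on the board. The jars sit at x = −93, +2 and +96 mm along the shelf and within 4 mm of its centre line. The gripper is clear of everything.

**Checks that failed or disagreed:**
- **Top camera:** it did not report the jars on the shelf in the final look, so their positions rest on the side camera alone.
- **Glove box:** the network put it about 95 mm from where it was at the start. I put that down to its region taking in the jars and shelf, because the box looks unmoved in the side pictures.
- **Picture comparison:** a last pixel comparison over the glove box also differed, by about 19 grey levels. The jar caps now stand in front of it, so that check settles nothing.
- **Egg cup and egg carton:** the top camera showed both within about 1 mm of where they started.

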